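Change the rivet-setting die on the sloping anvil

ROBOT

A 6-joint arm with a two-finger parallel gripper is mounted at the origin on the work surface. World frame = base frame: x ahead of the robot, y to its left, z up, the work surface at z = 0. Lengths are in m, angles in degrees, forces in N, time in s.
With the tool pointing down it reaches from about 0.375 to 0.9 m from the base axis. Payload 3.1 kg.
Tool frame: the origin (TCP) lies on the centre line of the jaws, within the pads' length; the fingertips stand 25 mm ahead of it and the grasp point (between the pads) lies 6 mm ahead of it; z points along the fingers, y is the line along which they close (so a half turn about z gives the same grasp; the last joint's range is limited). The gripper opens to 87 mm and grips with 3 to 60 N. Pads are 19 mm wide; open, the fingers measure 117 mm over their backs; the gripper's body (75 mm by 190 mm) begins 51 mm behind the grasp point.
Start: joints at [57.382, 30.224, 82.088, -0, 67.689, -10.227], TCP at [0.238, 0.578, 0.248] pointing down, gripper open.
Joint ranges: [-176.69, 176.69], [-43.24, 126.21], [12.49, 139.97], [-82, 262], [0, 151.66], [-163.58, 163.58]. Speed limits (degrees/s): [159.86, 159.86, 180, 180, 180, 180].

INTERFACE

Orientations are given as a 3x3 rotation matrix whose columns are the frame's x, y, z axes.
In Python, from rig import * gives the robot as it stands.
- The arm moves only by the tool step_arm, never from a script. Its argument "steps" is a list of rows, each a list of 7 numbers: the shift along the tool's x, y, z normalised to -1 to 1, where 1 is 0.3 m, then the turn, a rotation vector about the tool's x, y, z normalised to -1 to 1, where 1 is 45 degrees, then the gripper's target within -1 to 1 (shut at 1, half-way at 0, fully open at -1). A call has 1 to 8 rows; each row is the pose to reach, as a shift and turn from the pose commanded when the call began, along the tool's axes at that moment; what a row does not reach only later rows make up. A row lasts 1/12 s, in which the tool goes at most 41.7 mm and 7.16 degrees, less where a joint would pass 70% of its speed; a pose out of reach is approached as far as the arm can. A call with a number of a shift or a turn outside -1 to 1 is refused whole. A call with a gripper value outside its range is refused whole. The fingers move at their own pace and stop on an object; the grip force is fixed at half the most. Time passes only in rows, so rows that repeat a pose let the fingers close. It gives the time, the measured TCP pose, the force, the opening and the grip force at its end, in the units of the state.
- read_state(): the state, without advancing time (a new reading comes with each control period).
- capture(name): name is "scene" or "top" or "wrist"; returns a dict with "image" (420x560x3 uint8, red, green, blue), "vertical_fov" (degrees; the focal length in pixels is half the picture's height over the tangent of half this angle, whatever the lens; pixels are square), "cx", "cy" (the principal point, pixels), "world_from_camera" (4x4, takes a point from camera to world coordinates); the wrist camera has in their place "T_tool_cam" (4x4, takes a point from camera to tool coordinates, whose origin is the TCP and whose axes are the flange's). Camera axes: x right, y down, z forward; pixel columns grow to the right and rows downward; lengths in m; the calibration is good to about 2 mm. The wrist camera is an equidistant fisheye: a pixel r from the principal point sees the ray r / f radians off the axis. A picture is of the moment at which its call begins: read the wrist's pose just before it. There is no depth.
- hand_in(): hands the job in; it is judged then, once.
The state is a dict: "time_s": time; "joint_positions": joint angles; "qvel": joint speeds; "tau": joint torques, N m; "position": TCP position; "tcp_rot": TCP orientation; "force": force on the tool from outside, world axes, zero at the start; "moment": the same for the moment, N m; "opening": opening from 0.0 (shut) to 1.0 (fully open); "grasp_force": force on a finger pad.
Only numpy, scipy, OpenCV 4.12 (cv2) and the standard library are available. Lean on these libraries where they do the work, as an engineer would, in place of code of your own. Each camera call takes 0.05 s, during which the arm holds its last target. There are 200 camera calls.

TASK

Change the die in the sloping rivet anvil: slide the lock bar open by its red knob, lift the dark steel die out of the six-sided socket and stand it upright in the orange tray. Then take the brass die from the wooden board, shuffle it in the loose socket until it drops fully home, and slide the lock bar shut over its foot. Leave the two other dies on the board where they stand.

Things in the scene. Friction and masses are not known exactly. Their poses are not given: they have to be found in the camera images.
- anvil: steel hex collar (60 mm across flats, 18 mm high) with the socket on a fixed green stand. Origin: centre of the socket's mouth, in the plane of the collar's rim, 105 mm above the table. z: out along the socket's axis, 30 deg from vertical, leaning to the robot's left (+y) give or take 25 deg; x: up the slope; y: level, from socket to lock bar, roughly away from the robot
- socket_floor (a point): centre of the socket's flat floor, 18 mm below the rim plane; axes as the anvil's. The socket is a plain hexagon 36.5 mm across flats, no chamfer, two flats facing the anvil's +x and -x, corners on +y and -y. Around the collar the green plate lies level with this floor, reaching 50 mm up and down the slope
- lock (a joint): lock bar, m: 0 = shut (its end 13 mm from the socket's axis, over the foot of a seated die, which it then keeps in), 0.030 = fully open. Slides along the anvil's y, opens to +y, about 2 N friction, stays where left. Bar 32 mm wide, 2 to 7 mm above the rim plane: it shuts only over a die that is fully home. Starts within 4 mm of shut
- lock_knob (a point): centre of the red upright knob on the lock bar: cylinder 14 mm in diameter, 36 mm long along the anvil's z (7 to 43 mm above the rim plane; this point at 25 mm). 72 mm along the anvil's +y from the socket's axis when shut; moves with the bar
- brass_die_grip (a point): brass die, to be fitted; stands upright on the board. Hex foot 34 mm across flats, 18 mm high (lowest 3 mm: 31.5 mm), hex stem 18 mm across flats, 44 mm long, flats parallel to the foot's, 4 mm tip; 66 mm in all, 0.2 kg. Point: on the axis, 46 mm above the underside; grip the stem here. z: foot to tip; flats face x, x+60, x+120 deg. Fully home: 28 mm above the rim plane
- steel_die_grip (a point): dark steel die, the one to take out: same shape, size and grip point as the brass die. At the start it is fully home in the socket under the shut lock bar
- tray: orange tray for dies that come out: 140 x 140 mm outside, 22 mm high, walls and floor 5 mm thick, empty at the start. Origin: centre of its underside, z up
- board: wooden board 235 (its x) x 80 (its y) x 12 mm high, with the brass die and two others standing roughly in a row along its x, 70 mm apart, in any order. Origin: centre of its underside
- round_die_grip (a point): bare aluminium die with a round foot, 34 mm in diameter; otherwise like the brass one. Leave it alone. Same point
- square_die_grip (a point): blue die with a square foot, 34 x 34 mm; otherwise like the brass one. Leave it alone. Same point
Things that resemble listed ones, but are neither listed nor needed, are in the scene too. There is more than one size of the tray; the one meant has the size given above.

How it is judged:
By the outcome, as a careful person would: the job done as asked, in the order asked, and still so for the second after the job is handed in, with the robot touching nothing.
It also fails if it takes over 69 s, if anything falls off the work surface, if the arm or the gripper's body presses on something with over 40 N, if the wrist force passes 120 N, or if a joint passes its speed limit or range.

## Working session

There is one attempt and no reset: what is moved stays moved. The work goes in short steps, Python scripts to look and compute and a tool call to move; the robot and the scene stay as the last step left them, time stands still between calls to the robot, and variables do not carry over. Pictures are saved under pics/ and viewed, at most 10 in all, crops included, and the job is handed in when it is done.

Besides the shell and the picture viewer there is one more tool, called after "Request:" by a JSON object that holds its "fn" and its "kwargs", one argument or row to a line. step_arm: Moves the arm, as the interface text tells. Scaled input: -1 to 1 covers 0.3 m each way for a shift and 45 degrees each way for a turn. Its arguments: {"type":"object","properties":{"steps":{"type":"array"}},"required":["steps"]}

```bash
ls; mkdir -p pics; python3 - <<'E'
from rig import *
import cv2,numpy as np,pickle
s=read_state();print(s)
d={}
for n in("scene","top","wrist"):
    c=capture(n);d[n]=c
    print(n,{k:np.round(v,4).tolist() if not np.isscalar(v) else v for k,v in c.items() if k!="image"})
pickle.dump((s,d),open("c0.pkl","wb"))
a=np.hstack([d["scene"]["image"],d["top"]["image"]])
cv2.imwrite("pics/a.png",d["scene"]["image"][:,:,::-1])
cv2.imwrite("pics/b.png",d["top"]["image"][:,:,::-1])
E
```

```text
pics
{'time_s': 0.0, 'joint_positions': array([ 5.73822938e+01,  3.02806688e+01,  8.21581206e+01, -2.08133354e-03,
        6.76881447e+01, -1.02282669e+01]), 'qvel': array([-0.01565018,  0.0151728 , -0.17915839,  0.10000276, -0.05766603,
        0.04493978]), 'tau': array([ 4.68623148e-04, -4.40039170e+01, -1.76597232e+01,  6.32549543e-02,
        5.82942856e-02, -1.93593273e-04]), 'position': array([0.23767422, 0.57729547, 0.24654369]), 'tcp_rot': array([[-9.24621313e-01,  3.80885898e-01, -1.16587178e-03],
       [ 3.80887512e-01,  9.24619464e-01, -1.88412828e-03],
       [ 3.60349850e-04, -2.18617117e-03, -9.99997545e-01]]), 'force': array([-0.05654008, -0.81901868, -1.02862714]), 'moment': array([ 0.00177563,  0.01206327, -0.00379889]), 'grasp_force': 0.0, 'opening': 0.9976033837118528}
scene {'vertical_fov': 50.79293493476438, 'cx': 272.75457914612565, 'cy': 212.14286144033483, 'world_from_camera': [[-0.8028, 0.4384, -0.4041, 0.861], [0.5962, 0.5904, -0.544, 0.5504], [0.0001, -0.6776, -0.7354, 0.857], [0.0, 0.0, 0.0, 1.0]]}
top {'vertical_fov': 43.70833549878741, 'cx': 277.02702402905254, 'cy': 220.35200615774227, 'world_from_camera': [[-0.0265, -0.9956, 0.0898, 0.3402], [-0.9994, 0.0245, -0.0234, 0.018], [0.0211, -0.0904, -0.9957, 1.2163], [0.0, 0.0, 0.0, 1.0]]}
wrist {'vertical_fov': 65.70646984690485, 'cx': 281.90495497616206, 'cy': 207.37972949654346, 'T_tool_cam': [[0.0007, -0.9663, -0.2575, 0.0708], [1.0, 0.0007, 0.0002, 0.0008], [0.0, -0.2575, 0.9663, -0.1367], [0.0, 0.0, 0.0, 1.0]]}
```

View pics/a.png

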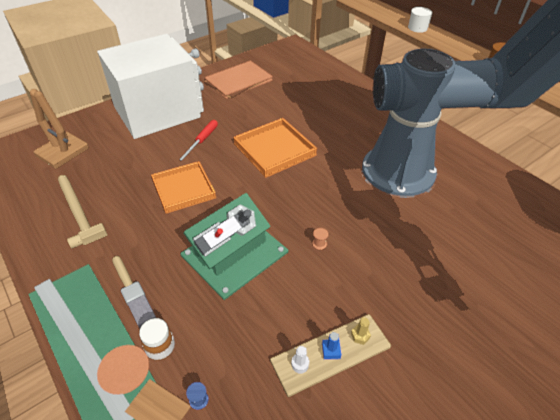

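View pics/b.png

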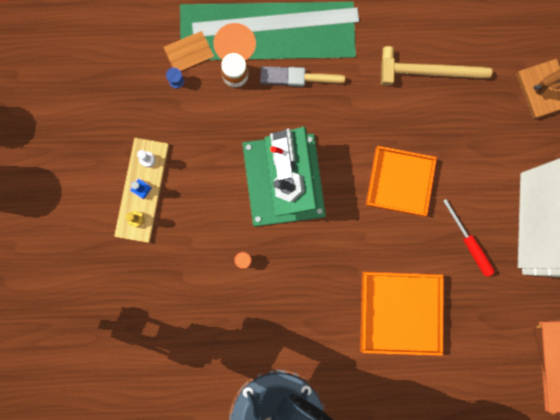

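The scene view shows the green anvil at about (235,240), orange trays at (183,186) and (275,146), and the board at (330,353) with a brass die at (363,330). The top view shows the trays at (402,181) and (402,313), the anvil at (285,175), and the board at (142,190) with the brass die at (136,219). I'll measure the trays and enlarge the anvil.

```bash
cat >h.py <<'E'
import numpy as np,cv2,pickle
from scipy.optimize import least_squares
def K(c): return 210/np.tan(np.radians(c["vertical_fov"]/2))
def pose(c,s=None):
    if "world_from_camera" in c: return c["world_from_camera"]
    T=np.eye(4);T[:3,:3]=s["tcp_rot"];T[:3,3]=s["position"];return T@c["T_tool_cam"]
def ray(c,uv,s=None):
    T=pose(c,s);d=np.array([uv[0]-c["cx"],uv[1]-c["cy"]])/K(c)
    if "T_tool_cam" in c:
        r=np.hypot(*d);d=np.r_[d/max(r,1e-9)*np.sin(r),np.cos(r)]
    else: d=np.r_[d,1]
    d=T[:3,:3]@d;return T[:3,3],d/np.linalg.norm(d)
def onz(c,uv,z,s=None):
    o,d=ray(c,uv,s);return o+d*(z-o[2])/d[2]
def tri(rs):
    A=0;b=0
    for o,d in rs:
        P=np.eye(3)-np.outer(d,d);A=A+P;b=b+P@o
    p=np.linalg.solve(A,b);return p,[np.linalg.norm((np.eye(3)-np.outer(d,d))@(p-o)) for o,d in rs]
def proj(c,p,s=None):
    T=pose(c,s);q=T[:3,:3].T@(np.asarray(p)-T[:3,3])
    if "T_tool_cam" in c:
        r=np.hypot(q[0],q[1]);th=np.arctan2(r,q[2]);q=np.r_[q[:2]/r*th,1]
    else:q=q/q[2]
    return np.r_[c["cx"],c["cy"]]+K(c)*q[:2]
def blobs(c,lo,hi,amin=20):
    m=cv2.inRange(cv2.cvtColor(c["image"],cv2.COLOR_RGB2HSV),np.array(lo),np.array(hi))
    return [k for k in cv2.findContours(m,cv2.RETR_EXTERNAL,cv2.CHAIN_APPROX_NONE)[0] if cv2.contourArea(k)>amin]
E
python3 - <<'E'
from h import *
s,d=pickle.load(open("c0.pkl","rb"));np.set_printoptions(precision=4,suppress=True)
t,sc=d["top"],d["scene"]
def rect(c,k,z):
    P=np.array([onz(c,p[0],z)[:2] for p in k]).astype(np.float32);return cv2.minAreaRect(P)
for n,c in(("top",t),("scene",sc)):
    for k in blobs(c,(8,180,120),(20,255,255),400): print(n,"tray?",k.mean(0)[0],rect(c,k,.022))
for k in blobs(t,(12,60,130),(28,190,255),600): print("board?",k.mean(0)[0],rect(t,k,.012))
for n,c in(("top",t),("scene",sc)):
    for k in blobs(c,(0,200,120),(4,255,255),5): print(n,"red",k.mean(0)[0],cv2.contourArea(k))
    for k in blobs(c,(20,150,80),(30,255,255),10): print(n,"brass",k.mean(0)[0],cv2.contourArea(k))
a=cv2.resize(t["image"][120:230,240:330],None,fx=4.4,fy=4.4,interpolation=cv2.INTER_CUBIC)[:480,:396]
b=cv2.resize(sc["image"][190:300,178:293],None,fx=3.5,fy=3.5,interpolation=cv2.INTER_CUBIC)
b=np.vstack([b,np.zeros((480-b.shape[0],b.shape[1],3),np.uint8)])
cv2.imwrite("pics/c.png",np.hstack([a,b])[:,:800,::-1])
E
```

```text
top tray? [399.832  315.9867] ((0.23047079145908356, -0.2837923765182495), (0.19931204617023468, 0.2022133320569992), 86.8173828125)
top tray? [400.3625 180.6853] ((0.5335084795951843, -0.2956605553627014), (0.15642908215522766, 0.1557629257440567), 77.38551330566406)
board? [140.6779 189.6929] ((0.5291415452957153, 0.3022986650466919), (0.0845712199807167, 0.2400858849287033), 78.64341735839844)
board? [542.4911  86.933 ] ((0.7516940832138062, -0.6578218340873718), (0.12154485285282135, 0.1110226958990097), 17.167116165161133)
board? [427.0069  67.9514] ((0.8217856287956238, -0.3983030915260315), (0.09496495872735977, 0.2742396891117096), 2.740001916885376)
board? [188.6098  50.4715] ((0.856475830078125, 0.19024810194969177), (0.0727698877453804, 0.10148399323225021), 22.942087173461914)
board? [232.3785  42.0508] ((0.8744989633560181, 0.07973426580429077), (0.09005124121904373, 0.1011538878083229), 17.975976943969727)
top red [478.5054 255.3763] 477.5
top red [276.     149.4545] 23.0
top brass [134.9787 218.3404] 192.5
```

View pics/c.png

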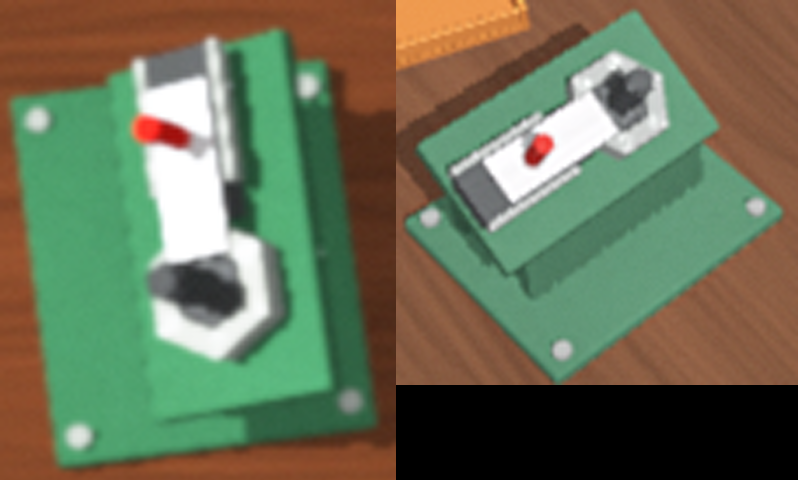

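The enlarged crop shows the hex collar centred near top-view pixel (288.6,185.7), with the knob at about (276,149). The bar runs away from the robot and the axis leans to +y. The two orange trays are top-view (400,181), about 156 mm by mask, and (400,316), about 200 mm. The 140 mm tray is the one at (400,181). I'll move the wrist camera to a view aligned with the anvil.

```bash
cat >>h.py <<'E'
from scipy.spatial.transform import Rotation as R
def rot(az,tilt=30):  # anvil axes: y at azimuth az (deg), z leaning to y x up...
    a=np.radians(az);y=np.r_[np.cos(a),np.sin(a),0];l=np.r_[-np.sin(a),np.cos(a),0]
    t=np.radians(tilt);z=np.cos(t)*np.r_[0,0,1]+np.sin(t)*l;x=np.cross(y,z);return np.c_[x,y,z]
def toolR(A): return np.c_[-A[:,1],-A[:,0],-A[:,2]]
def mv(s,p,Rt,grasp=True):
    """row from measured pose to target; p=grasp point"""
    p=np.asarray(p,float);p=p-Rt[:,2]*.006 if grasp else p
    d=s["tcp_rot"].T@(p-s["position"]);w=R.from_matrix(s["tcp_rot"].T@Rt).as_rotvec(degrees=True)
    print("shift",np.round(d/.3,4),"turn",np.round(w/45,4),"rows",round(max(np.linalg.norm(d)/.0417,np.linalg.norm(w)/7.16),1),"mm",np.round(d*1000,1),"deg",np.round(w,1))
np.set_printoptions(precision=4,suppress=True)
E
python3 - <<'E'
from h import *
s,d=pickle.load(open("c0.pkl","rb"))
t=d["top"]
f=lambda x,y:(240+x/4.4,120+y/4.4)
o=onz(t,f(214,289),.105);print("O",o)
for a,b in(((165,260),(135,60)),((230,255),(208,40)),((330,385),(285,30))):
    v=onz(t,f(*b),.1)-onz(t,f(*a),.1);print(np.degrees(np.arctan2(v[1],v[0])))
A=rot(9);
mv(s,o+A@[0,.03,.2],toolR(A))
E
```

```text
O [ 0.5145 -0.035   0.105 ]
6.91835436963138
4.11370468791779
5.303061304484552
shift [-1.537  -1.1909 -0.1208] turn [ 0.6472 -0.1837 -0.681 ] rows 14.0 mm [-461.1 -357.3  -36.2] deg [ 29.1  -8.3 -30.6]
```

Request:
{"fn": "step_arm", "kwargs": {
  "steps": [
    [-0.77,-0.6,-0.06,0.33,-0.09,-0.35,-1],
    [-0.77,-0.6,-0.06,0.33,-0.09,-0.35,-1],
    [-0.77,-0.6,-0.06,0.33,-0.09,-0.35,-1],
    [-0.77,-0.6,-0.06,0.33,-0.09,-0.35,-1],
    [-0.77,-0.6,-0.06,0.33,-0.09,-0.35,-1],
    [-0.77,-0.6,-0.06,0.33,-0.09,-0.35,-1],
    [-0.77,-0.6,-0.06,0.33,-0.09,-0.35,-1],
    [-0.77,-0.6,-0.06,0.33,-0.09,-0.35,-1]
  ]
}}

```text
time_s: 0.82
position: [0.3858, 0.3181, 0.266]
tcp_rot: [[-0.993, 0.12, 0.003], [0.115, 0.957, -0.268], [-0.035, -0.266, -0.963]]
force: [-0.7, 0.0, 0.5]
opening: 0.999
grasp_force: 0.0
```

```bash
python3 - <<'E'
from h import *
from rig import *
s=read_state();print(s["time_s"],s["position"])
A=rot(5.5);mv(s,np.r_[.5145,-.035,.105]+A@[0,.03,.2],toolR(A))
E
```

```text
0.8167 [0.3858 0.3181 0.266 ]
shift [-0.589  -0.7455  0.1669] turn [ 0.3179 -0.0627 -0.2662] rows 6.9 mm [-176.7 -223.6   50.1] deg [ 14.3  -2.8 -12. ]
```

Request:
{"fn": "step_arm", "kwargs": {
  "steps": [
    [-0.59,-0.745,0.165,0.318,-0.063,-0.266,-1],
    [-0.59,-0.745,0.165,0.318,-0.063,-0.266,-1],
    [-0.59,-0.745,0.165,0.318,-0.063,-0.266,-1],
    [-0.59,-0.745,0.165,0.318,-0.063,-0.266,-1],
    [-0.59,-0.745,0.165,0.318,-0.063,-0.266,-1],
    [-0.59,-0.745,0.165,0.318,-0.063,-0.266,-1],
    [-0.59,-0.745,0.165,0.318,-0.063,-0.266,-1],
    [-0.59,-0.745,0.165,0.318,-0.063,-0.266,-1]
  ]
}}

```text
time_s: 1.48
position: [0.5371, 0.0716, 0.2832]
tcp_rot: [[-0.995, -0.082, 0.05], [-0.096, 0.863, -0.496], [-0.003, -0.499, -0.867]]
force: [0.3, 1.1, -0.0]
opening: 1.001
grasp_force: 0.0
```

```bash
python3 - <<'E'
from h import *
from rig import *
s=read_state();print(s["time_s"],s["position"],s["qvel"],s["joint_positions"])
c=capture("wrist");t=capture("top");sc=capture("scene");pickle.dump((s,{"wrist":c,"top":t,"scene":sc}),open("c1.pkl","wb"))
cv2.imwrite("pics/d.png",cv2.resize(c["image"],(800,600),interpolation=cv2.INTER_CUBIC)[:,:,::-1])
E
```

```text
1.4833 [0.5371 0.0716 0.2832] [ 4.9378 -0.4986  2.1866  5.6153  2.1581  3.8948] [ 10.6115  25.6235  91.11   -32.1006  69.3605 -71.6436]
```

View pics/d.png

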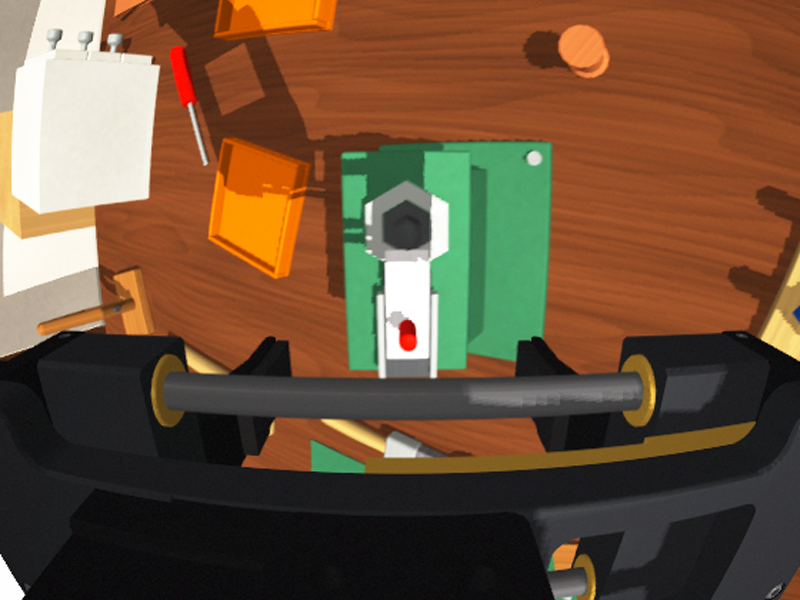

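The wrist view is aligned with the anvil: collar corners near (407,180), (366,203), (448,203), (366,248) and (447,250) in the enlarged picture, and the knob around (407,335). I'll fit the position and azimuth to these.

```bash
python3 - <<'E'
from h import *
s,d=pickle.load(open("c1.pkl","rb"));c=d["wrist"]
im=c["image"]
k=800/560
r=.060/np.sqrt(3);ang=np.radians([-90,-150,-30,150,30])
M=np.c_[r*np.cos(ang),r*np.sin(ang),0*ang]
uv=np.array([(407,180),(448,203),(366,203),(447,250),(366,248)])/k
# +x is image left? tool y=-ax; find by residual
for sg in(1,-1):
    N=M*[ -sg,1,1]
    fun=lambda q:np.concatenate([proj(c,np.r_[q[:2],.105]+rot(q[2])@m,s)-u for m,u in zip(N,uv)])
    q=least_squares(fun,[.5145,-.035,5.5]);print(sg,q.x,fun(q.x).reshape(-1,2).tolist(),q.cost)
    if sg==1:Q=q.x
A=rot(Q[2]);O=np.r_[Q[:2],.105]
y0,y1,x0,x1=115,270,230,340
z=5;b=cv2.resize(im[y0:y1,x0:x1],None,fx=z,fy=z,interpolation=cv2.INTER_CUBIC)[:,:,::-1].copy()
def dot(m,col):
    u=(proj(c,O+A@m,s)-[x0,y0]+.5)*z;cv2.circle(b,tuple(int(v) for v in u),3,col,-1)
for a in range(6):
    w=np.radians(30+60*a);dot(np.r_[r*np.cos(w),r*np.sin(w),0],(255,0,255))
    dot(np.r_[.0104*np.cos(w),.0104*np.sin(w),.044],(0,255,255))
for h in(.007,.043):dot([0,.072,h],(255,255,0))
b=b[:600]
t=d["top"];sc=d["scene"]
def panel(c,x0,y0,n,z):
    g=cv2.resize(c["image"][y0:y0+n,x0:x0+n],None,fx=z,fy=z,interpolation=cv2.INTER_CUBIC)[:,:,::-1].copy()
    for a in range(6):
        w=np.radians(30+60*a);u=(proj(c,O+A@[r*np.cos(w),r*np.sin(w),0])-[x0,y0]+.5)*z;cv2.circle(g,tuple(int(v) for v in u),2,(255,0,255),-1)
    for h in(.007,.043):
        u=(proj(c,O+A@[0,.072,h])-[x0,y0]+.5)*z;cv2.circle(g,tuple(int(v) for v in u),2,(255,255,0),-1)
    return g
t0=pickle.load(open("c0.pkl","rb"))[1]
g=np.vstack([panel(t0["top"],250,120,80,3.1),panel(t0["scene"],185,190,80,3.1)])
g=cv2.copyMakeBorder(g,0,600-g.shape[0],0,0,cv2.BORDER_CONSTANT);
cv2.imwrite("pics/e.png",np.hstack([b,g]))
E
```

```text
1 [   0.5008   -0.031  -179.4835] [[-3.1978517022679966, 51.596204107296785], [-15.352990763811192, 25.07414343811675], [13.463947991840769, 14.829605928620396], [-11.653070936112556, -42.987101799653544], [15.558338616742105, -47.05205586094789]] 4188.8297402482185
-1 [ 0.5143 -0.029   4.7572] [[0.16491254074276185, -0.5981946643101281], [-0.02317482437661056, 0.3026836334916254], [-0.06597846591398593, -0.324372524123163], [-0.17432205311325788, -0.09623915901431701], [0.04668756549460795, 0.7311855178165558]] 0.5816101467540985
```

View pics/e.png

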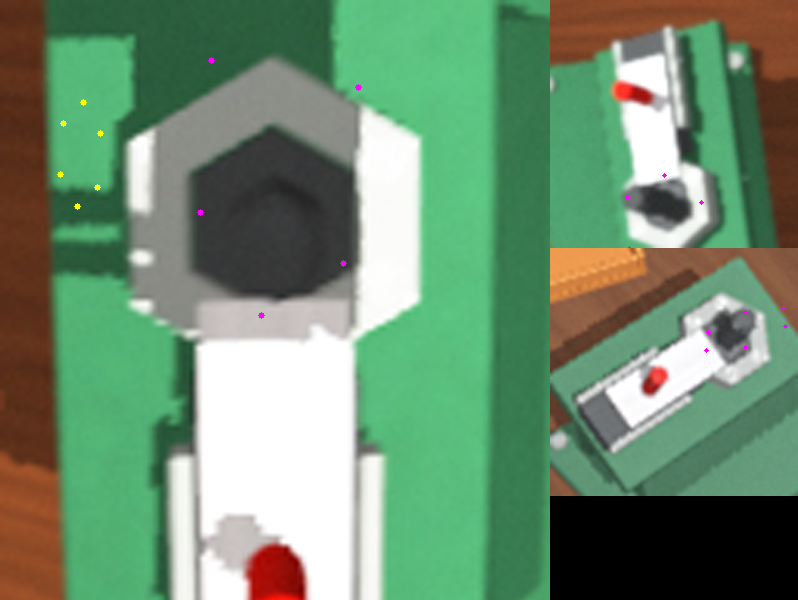

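The overlay used the wrong sign solution; the sign −1 fit, with residuals under 1 px, is the right one. I'll refit with the finer corners from this crop: (274,57), (420,138), (420,300), (127,138) and (130,303).

```bash
python3 - <<'E'
from h import *
s,d=pickle.load(open("c1.pkl","rb"));c=d["wrist"]
r=.060/np.sqrt(3);ang=np.radians([-90,-150,-30,150,30])
N=np.c_[r*np.cos(ang),r*np.sin(ang),0*ang]
for flip in(1,-1):
  N2=N*[flip,1,1]
  uv=np.array([(274,57),(420,138),(127,138),(420,300),(130,303)])/5.+[230-.5,115-.5]
  fun=lambda q:np.concatenate([proj(c,np.r_[q[:2],.105]+rot(q[2],q[3])@m,s)-u for m,u in zip(N2,uv)])
  q=least_squares(fun,[.5143,-.029,4.8,30]);print(q.x,np.round(fun(q.x),2))
  f3=lambda q:fun(np.r_[q,30]);q3=least_squares(f3,[.5143,-.029,4.8]);print(q3.x,q3.cost)
  if q3.cost<5:O=np.r_[q3.x[:2],.105];A=rot(q3.x[2])
c0=pickle.load(open("c0.pkl","rb"))[1]
# knob rays
for n,cc,ss in(("w",c,s),("top",c0["top"],None),("scene",c0["scene"],None)):
    ks=[k for k in blobs(cc,(0,170,80),(6,255,255),5) if np.linalg.norm(k.mean(0)[0]-proj(cc,O+A@[0,.072,.025],ss))<25]
    for k in ks:
        m=k[:,0].mean(0);print(n,"knob meas",m,cv2.contourArea(k),k[:,0].min(0),k[:,0].max(0),"pred ends",proj(cc,O+A@[0,.072,.007],ss),proj(cc,O+A@[0,.072,.043],ss))
# die tip: mid collar predicted
print("hex tip pred",(proj(c,O+A@[0,0,.048],s)-[229.5,114.5])*5)
np.savez("anvil.npz",O=O,A=A)
E
```

```text
[ 0.5145 -0.0293  5.8228 30.2571] [-0.05 -0.32 -0.5  -0.01  0.72  0.31 -0.79  0.11  0.74 -0.12]
[ 0.5145 -0.0293  5.8388] 1.080633639084979
[  0.5145  -0.0293   5.8228 210.2569] [-0.05 -0.32 -0.5  -0.01  0.72  0.31 -0.79  0.11  0.74 -0.12]
[   0.5011   -0.0315 -178.4109] 4277.068892657288
w knob meas [285.     234.4583] 183.0 [280 224] [291 245] pred ends [284.7881 225.9225] [285.1139 237.4318]
top knob meas [275.8 149.6] 31.5 [271 147] [281 152] pred ends [280.1188 152.5097] [271.9643 150.278 ]
scene knob meas [218.2353 232.2941] 21.5 [216 229] [221 236] pred ends [218.7688 234.4757] [222.663  229.8768]
hex tip pred [276.7098 248.9105]
```

```bash
python3 - <<'E'
from h import *
from rig import *
s=read_state();Z=np.load("anvil.npz");O,A=Z["O"],Z["A"]
mv(s,O+A@[0,.075,.070],toolR(A));mv(s,O+A@[0,.075,.031],toolR(A))
E
```

```text
shift [-0.1537 -0.0064  0.43  ] turn [ 0.0057 -0.0029 -0.0011] rows 3.3 mm [-46.1  -1.9 129. ] deg [ 0.3 -0.1 -0. ]
shift [-0.154 -0.007  0.56 ] turn [ 0.0057 -0.0029 -0.0011] rows 4.2 mm [-46.2  -2.1 168. ] deg [ 0.3 -0.1 -0. ]
```

Request:
{"fn": "step_arm", "kwargs": {
  "steps": [
    [-0.154,-0.007,0.3,0.006,-0.003,0,-0.2],
    [-0.154,-0.007,0.43,0.006,-0.003,0,-0.2],
    [-0.154,-0.007,0.43,0.006,-0.003,0,-0.2],
    [-0.154,-0.007,0.43,0.006,-0.003,0,-0.2],
    [-0.154,-0.007,0.48,0.006,-0.003,0,-0.2],
    [-0.154,-0.007,0.52,0.006,-0.003,0,-0.2],
    [-0.154,-0.007,0.56,0.006,-0.003,0,-0.2],
    [-0.154,-0.007,0.56,0.006,-0.003,0,-0.2]
  ]
}}

```text
time_s: 2.3
position: [0.5867, -0.0031, 0.1362]
tcp_rot: [[-0.995, -0.09, 0.05], [-0.103, 0.861, -0.498], [0.002, -0.501, -0.866]]
force: [-0.3, -0.1, 0.8]
opening: 0.608
grasp_force: 0.0
```

```bash
python3 - <<'E'
from h import *
from rig import *
s=read_state();Z=np.load("anvil.npz");O,A=Z["O"],Z["A"]
print(A.T@(s["position"]+s["tcp_rot"][:,2]*.006-O),s["force"])
c=capture("wrist");t=capture("top");cv2.imwrite("pics/f.png",np.vstack([cv2.resize(c["image"][130:360,160:410],None,fx=2.4,fy=2.4)[:,:,::-1][:600]]));pickle.dump((s,c,t),open("c2.pkl","wb"))
E
```

```text
[-0.0006  0.0745  0.0304] [-0.2679 -0.1062  0.7553]
```

View pics/f.png

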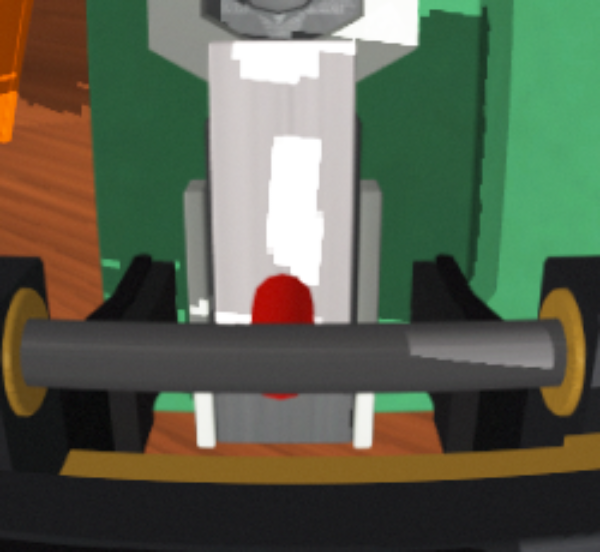

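The knob at (283,330) lies midway between the fingers, so I'll close on it, let the grip settle, then pull the bar open along +y (tool −x).

Request:
{"fn": "step_arm", "kwargs": {
  "steps": [
    [0,0,0,0,0,0,1],
    [0,0,0,0,0,0,1],
    [0,0,0,0,0,0,1],
    [0,0,0,0,0,0,1],
    [0,0,0,0,0,0,1],
    [0,0,0,0,0,0,1]
  ]
}}

```text
time_s: 2.9
position: [0.5881, -0.0033, 0.1379]
tcp_rot: [[-0.995, -0.088, 0.053], [-0.103, 0.861, -0.498], [-0.002, -0.501, -0.865]]
force: [-0.3, -0.1, 0.1]
opening: 0.229
grasp_force: 0.0
```

Request:
{"fn": "step_arm", "kwargs": {
  "steps": [
    [-0.02,0,0,0,0,0,1],
    [-0.04,0,0,0,0,0,1],
    [-0.06,0,0,0,0,0,1],
    [-0.08,0,0,0,0,0,1],
    [-0.09,0,0,0,0,0,1],
    [-0.1,0,0,0,0,0,1],
    [-0.1,0,0,0,0,0,1],
    [-0.1,0,0,0,0,0,1]
  ]
}}

```text
time_s: 3.57
position: [0.6169, -0.0013, 0.1382]
tcp_rot: [[-0.995, -0.088, 0.049], [-0.101, 0.86, -0.501], [0.002, -0.503, -0.864]]
force: [-4.3, -5.4, 5.9]
opening: 0.149
grasp_force: 30.0
```

```bash
cat >st.py <<'E'
from h import *
from rig import *
s=read_state();Z=np.load("anvil.npz");O,A=Z["O"],Z["A"]
def gp(s): return s["position"]+s["tcp_rot"][:,2]*.006
print("t",s["time_s"],"anvil",A.T@(gp(s)-O),"F_anvil",A.T@s["force"],"op",s["opening"]*87,"gf",s["grasp_force"],"rot",R.from_matrix(toolR(A).T@s["tcp_rot"]).as_rotvec(degrees=True))
E
python3 st.py
```

```text
t 3.5667 anvil [0.0016 0.1047 0.0315] F_anvil [ 7.2582 -4.8119  2.6047] op 12.98692156998239 gf 29.99564909376204 rot [ 0.201   0.1085 -0.0142]
```

Request:
{"fn": "step_arm", "kwargs": {
  "steps": [
    [-0.01,0,0,0,0,0,1],
    [-0.02,0,0,0,0,0,1],
    [-0.03,0,0,0,0,0,1],
    [-0.03,0,0,0,0,0,1]
  ]
}}

```text
time_s: 3.9
position: [0.6175, -0.0013, 0.138]
tcp_rot: [[-0.995, -0.09, 0.03], [-0.093, 0.858, -0.505], [0.02, -0.505, -0.863]]
force: [-19.6, -3.6, 15.7]
opening: 0.15
grasp_force: 30.0
```

```bash
cat >>st.py <<'E'
import sys
if len(sys.argv)>1:
    c=capture("wrist");pickle.dump((s,c),open("c3.pkl","wb"));x0,y0,x1,y1,z=map(float,sys.argv[2:7])
    cv2.imwrite("pics/%s.png"%sys.argv[1],cv2.resize(c["image"][int(y0):int(y1),int(x0):int(x1)],None,fx=z,fy=z,interpolation=cv2.INTER_CUBIC)[:,:,::-1])
E
python3 st.py g 160 90 410 330 2.4
```

```text
t 3.9 anvil [0.0015 0.1052 0.0312] F_anvil [  9.2655 -19.8523  12.8141] op 13.051923183952283 gf 29.999171742238104 rot [ 0.3446  1.2333 -0.1316]
```

View pics/g.png

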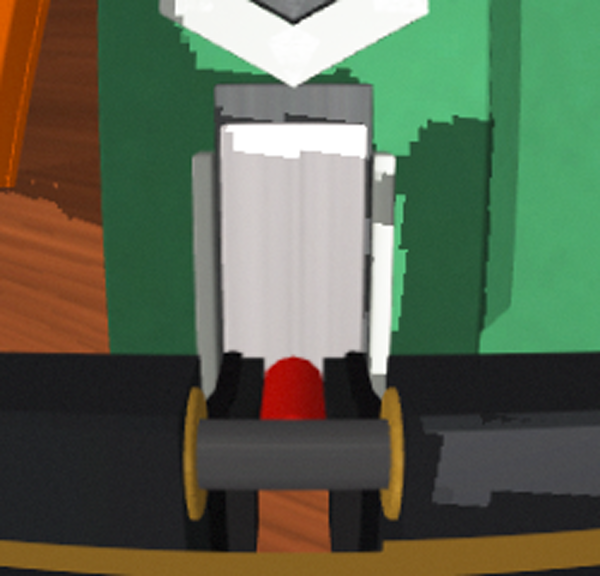

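The bar is fully open and against its stop, since the force jumped to 20 N. I'll release it and go over the steel die.

Request:
{"fn": "step_arm", "kwargs": {
  "steps": [
    [0.03,0,0,0,0,0,-0.1],
    [0.03,0,0,0,0,0,-0.1],
    [0.03,0,0,0,0,0,-0.1],
    [0.03,0,-0.12,0,0,0,-0.1],
    [0.03,0,-0.2,0,0,0,-0.1],
    [0.15,0,-0.2,0,0,0,-0.1],
    [0.34,0,-0.2,0,0,0,-0.1],
    [0.36,0,-0.2,0,0,0,-0.1]
  ]
}}

```text
time_s: 4.62
position: [0.5131, 0.0205, 0.189]
tcp_rot: [[-0.995, -0.089, 0.051], [-0.102, 0.862, -0.497], [0.0, -0.499, -0.866]]
force: [-1.0, -0.1, -0.3]
opening: 0.536
grasp_force: 0.0
```

```bash
python3 st.py; python3 - <<'E'
from h import *
from rig import *
s=read_state();Z=np.load("anvil.npz");O,A=Z["O"],Z["A"]
mv(s,O+A@[.0015,.001,.074],toolR(A));mv(s,O+A@[.0015,.001,.028],toolR(A))
E
```

```text
t 4.6167 anvil [-0.001   0.0036  0.0916] F_anvil [-0.1302 -1.0497 -0.3047] op 46.667063183607006 gf 0.0 rot [-0.0482  0.0044 -0.0475]
shift [ 0.0087 -0.0084  0.0586] turn [ 0.0011 -0.0001  0.0011] rows 0.4 mm [ 2.6 -2.5 17.6] deg [ 0. -0.  0.]
shift [ 0.0087 -0.0085  0.2119] turn [ 0.0011 -0.0001  0.0011] rows 1.5 mm [ 2.6 -2.6 63.6] deg [ 0. -0.  0.]
```

Request:
{"fn": "step_arm", "kwargs": {
  "steps": [
    [0.009,-0.008,0.08,0,0,0,-0.1],
    [0.009,-0.008,0.15,0,0,0,-0.1],
    [0.009,-0.008,0.212,0,0,0,-0.1],
    [0.009,-0.008,0.212,0,0,0,0.3],
    [0.009,-0.008,0.212,0,0,0,1],
    [0.009,-0.008,0.212,0,0,0,1],
    [0.009,-0.008,0.212,0,0,0,1],
    [0.009,-0.008,0.212,0,0,0,1]
  ]
}}

```text
time_s: 5.28
position: [0.518, -0.0139, 0.1365]
tcp_rot: [[-0.995, -0.088, 0.055], [-0.104, 0.861, -0.498], [-0.004, -0.501, -0.866]]
force: [0.7, 0.3, 0.1]
opening: 0.256
grasp_force: 0.0
```

Request:
{"fn": "step_arm", "kwargs": {
  "steps": [
    [0,0,0,0,0,0,1],
    [0,0,0,0,0,0,1],
    [0,0,0,0,0,0,1],
    [0,0,0,0,0,0,1]
  ]
}}

```text
time_s: 5.62
position: [0.5178, -0.0139, 0.1362]
tcp_rot: [[-0.995, -0.088, 0.055], [-0.103, 0.861, -0.497], [-0.004, -0.5, -0.866]]
force: [-0.1, 5.1, 4.0]
opening: 0.2
grasp_force: 29.9
```

```bash
python3 st.py h 130 70 430 290 2
```

```text
t 5.6167 anvil [0.0026 0.0048 0.0285] F_anvil [-2.3662  0.3856  6.0119] op 17.430564887408398 gf 29.918062565715218 rot [ 0.0295 -0.2341  0.028 ]
```

Request:
{"fn": "step_arm", "kwargs": {
  "steps": [
    [0,0,-0.03,0,0,0,1],
    [0,0,-0.06,0,0,0,1],
    [0,0,-0.1,0,0,0,1],
    [0,0,-0.18,0,0,0,1],
    [0,0,-0.26,0,0,0,1],
    [0,0,-0.33,0,0,0,1],
    [0,0,-0.33,0,0,0,1]
  ]
}}

```text
time_s: 6.25
position: [0.5134, 0.0366, 0.2252]
tcp_rot: [[-0.994, -0.087, 0.06], [-0.105, 0.861, -0.497], [-0.009, -0.501, -0.865]]
force: [0.3, -0.4, -1.9]
opening: 0.198
grasp_force: 29.9
```

```bash
python3 st.py; python3 - <<'E'
from h import *
from rig import *
s=read_state()
d=pickle.load(open("c0.pkl","rb"))[1];t,w=d["top"],capture("wrist")
# tray: outer corners from both cams on planes z=.022 (rim) & 0
from rig import *
s1,dd=pickle.load(open("c1.pkl","rb"))
for n,c,ss in(("top",t,None),("scene",d["scene"],None)):
    for k in blobs(c,(8,180,120),(20,255,255),400):
        b=cv2.boxPoints(cv2.minAreaRect(k)); print(n,[onz(c,p,.022)[:2].round(3).tolist() for p in b])
C=np.r_[.53,-.29]
for a in (90+12,): pass
Rt=np.c_[[-1,0,0],[0,1,0],[0,0,-1]].astype(float)
for yaw in(-30,-12,0):
    Q=R.from_euler("z",yaw,degrees=True).as_matrix()@Rt
    mv(s,np.r_[C,.15],Q)
E
```

```text
t 6.25 anvil [0.0032 0.0057 0.131 ] F_anvil [-0.5442  0.2509 -1.8245] op 17.256849847344117 gf 29.91980555358083 rot [ 0.0569 -0.5129  0.0861]
top [[0.134, -0.179], [0.336, -0.19], [0.327, -0.393], [0.125, -0.378]]
top [[0.471, -0.203], [0.625, -0.236], [0.595, -0.39], [0.441, -0.355]]
shift [ 0.0612 -0.8268  0.7445] turn [-0.6422  0.2201  0.7789] rows 8.0 mm [  18.4 -248.   223.4] deg [-28.9   9.9  35.1]
shift [ 0.0612 -0.8268  0.7445] turn [-0.6607  0.1155  0.3884] rows 8.0 mm [  18.4 -248.   223.4] deg [-29.7   5.2  17.5]
shift [ 0.0612 -0.8268  0.7445] turn [-0.6668  0.0457  0.1279] rows 8.0 mm [  18.4 -248.   223.4] deg [-30.    2.1   5.8]
```

Request:
{"fn": "step_arm", "kwargs": {
  "steps": [
    [0.047,-0.934,0.615,-0.66,0.115,0.388,1],
    [0.047,-0.934,0.615,-0.66,0.115,0.388,1],
    [0.047,-0.934,0.615,-0.66,0.115,0.388,1],
    [0.047,-0.934,0.615,-0.66,0.115,0.388,1],
    [0.047,-0.934,0.615,-0.66,0.115,0.388,1],
    [0.047,-0.934,0.615,-0.66,0.115,0.388,1],
    [0.047,-0.934,0.615,-0.66,0.115,0.388,1],
    [0.047,-0.934,0.615,-0.66,0.115,0.388,1]
  ]
}}

```text
time_s: 6.97
position: [0.5298, -0.3001, 0.2003]
tcp_rot: [[-0.977, 0.212, -0.01], [0.212, 0.977, 0.001], [0.01, -0.001, -1.0]]
force: [0.6, 0.3, -2.5]
opening: 0.203
grasp_force: 29.9
```

Request:
{"fn": "step_arm", "kwargs": {
  "steps": [
    [0,0,0,0,0,0,1],
    [0,0,0,0,0,0,1]
  ]
}}

```text
time_s: 7.13
position: [0.5304, -0.3003, 0.2001]
tcp_rot: [[-0.977, 0.215, -0.01], [0.215, 0.977, 0.0], [0.009, -0.002, -1.0]]
force: [-0.1, 1.2, -3.2]
opening: 0.204
grasp_force: 29.9
```

```bash
python3 - <<'E'
from h import *
from rig import *
s=read_state();print(s["time_s"],s["position"],s["opening"]*87)
Q=R.from_euler("z",-12,degrees=True).as_matrix()@np.diag([-1,1,-1.])
w=capture("wrist");t=capture("top")
for n,c,ss in(("w",w,s),("t",t,None)):
    for k in blobs(c,(8,180,120),(20,255,255),1000):
        P=np.array([onz(c,p[0],.022,ss)[:2] for p in k]).astype(np.float32);print(n,k.mean(0),cv2.minAreaRect(P))
mv(s,np.r_[.535,-.298,.053],Q)
i=cv2.resize(w["image"],(400,300));j=cv2.resize(t["image"][120:240,340:500],(400,300));cv2.imwrite("pics/i.png",np.hstack([i,j])[:,:,::-1])
E
```

```text
7.1333 [ 0.5304 -0.3003  0.2001] 17.760143193383765
w [[281.0983 313.5932]] ((0.6632799506187439, -0.3292422890663147), (0.5395485758781433, 0.050304871052503586), 77.71961212158203)
w [[292.8637 137.8739]] ((0.4646728038787842, -0.2514135539531708), (0.7000571489334106, 0.3360482156276703), 82.60728454589844)
shift [-0.0177  0.0115  0.4703] turn [-0.0022 -0.012  -0.0089] rows 3.4 mm [ -5.3   3.4 141.1] deg [-0.1 -0.5 -0.4]
```

View pics/i.png

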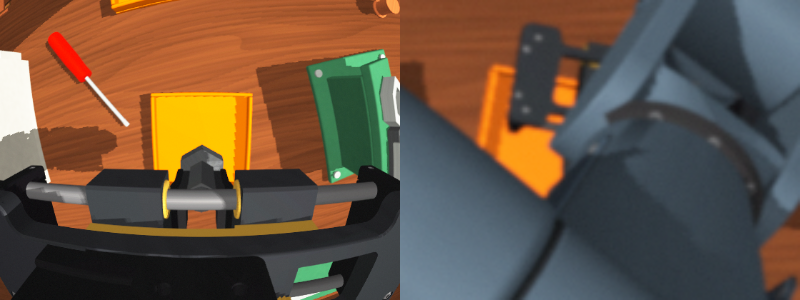

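The held die is centred laterally over the tray at (152–250, 95) in the wrist half of this picture, and the tray width works out to about 136–140 mm. It's the right one, so I'll lower the die.

Request:
{"fn": "step_arm", "kwargs": {
  "steps": [
    [-0.018,0.011,0.14,-0.002,-0.012,-0.009,1],
    [-0.018,0.011,0.28,-0.002,-0.012,-0.009,1],
    [-0.018,0.011,0.38,-0.002,-0.012,-0.009,1],
    [-0.018,0.011,0.44,-0.002,-0.012,-0.009,1],
    [-0.018,0.011,0.46,-0.002,-0.012,-0.009,1],
    [-0.018,0.011,0.47,-0.002,-0.012,-0.009,1],
    [-0.018,0.011,0.475,-0.002,-0.012,-0.009,1],
    [-0.018,0.011,0.475,-0.002,-0.012,-0.009,1]
  ]
}}

```text
time_s: 7.9
position: [0.538, -0.2955, 0.0608]
tcp_rot: [[-0.979, 0.202, 0.005], [0.202, 0.979, -0.003], [-0.005, -0.002, -1.0]]
force: [0.7, 0.2, -1.6]
opening: 0.203
grasp_force: 29.9
```

```bash
python3 st.py|head -c 900; python3 -c "
from rig import *;s=read_state();print(s['position'],s['force'],s['tcp_rot'])"
```

```text
t 7.9 anvil [ 0.2063 -0.0037 -0.1771] F_anvil [-0.8861  0.686  -1.2863] op 17.69357072604258 gf 29.91944000964054 rot [-29.5946   4.3104  17.1539]
[ 0.53802311 -0.29549493  0.06082992] [ 0.66979582  0.19339351 -1.55701465] [[-0.97939298  0.20191162  0.00459221]
 [ 0.20189837  0.97940128 -0.00319143]
 [-0.005142   -0.0021985  -0.99998436]]
```

Request:
{"fn": "step_arm", "kwargs": {
  "steps": [
    [0,0,0.006,0,0,0,1],
    [0,0,0.011,0,0,0,1],
    [0,0,0.013,0,0,0,1],
    [0,0,0.013,0,0,0,1]
  ]
}}

```text
time_s: 8.23
position: [0.5383, -0.2961, 0.0587]
tcp_rot: [[-0.979, 0.203, 0.006], [0.203, 0.979, -0.004], [-0.007, -0.003, -1.0]]
force: [-0.4, 1.3, 8.6]
opening: 0.199
grasp_force: 29.9
```

Request:
{"fn": "step_arm", "kwargs": {
  "steps": [
    [0,0,0.005,0,0,0,-0.1],
    [0,0,0.005,0,0,0,-0.1],
    [0,0,0.005,0,0,0,-0.1],
    [0,0,0.005,0,0,0,-0.1],
    [0,0,-0.08,0,0,0,-0.1],
    [0,0,-0.2,0,0,0,-0.1],
    [0,0,-0.33,0,0,0,-0.1],
    [0,0,-0.46,0,0,0,-0.1]
  ]
}}

```text
time_s: 8.9
position: [0.5362, -0.295, 0.1944]
tcp_rot: [[-0.979, 0.203, 0.001], [0.203, 0.979, -0.0], [-0.001, -0.0, -1.0]]
force: [-0.1, -1.3, 1.0]
opening: 0.544
grasp_force: 0.0
```

```bash
python3 - <<'E'
from h import *
from rig import *
s=read_state();print(s["time_s"],s["position"])
c0=pickle.load(open("c0.pkl","rb"))[1]
# brass die: rays from top & scene to blob, board
for n in("top","scene"):
    c=c0[n]
    for lo,hi in(((20,120,60),(32,255,255)),):
        for k in blobs(c,lo,hi,30): print(n,k.mean(0)[0],cv2.contourArea(k),k[:,0].min(0),k[:,0].max(0))
c=c0["top"];b=(136,219)
for z in(.012,.078):print(z,onz(c,b,z))
u=onz(c,(135.5,219),.05);print(u)
yaw=20;Q=R.from_euler("z",0,degrees=True).as_matrix()@np.diag([-1,1,-1.])
for az in(0,):
    mv(s,np.r_[u[:2]-[0.03,0],.22],R.from_euler("z",25,degrees=True).as_matrix()@np.diag([-1,1,-1.]))
E
```

```text
8.9 [ 0.5362 -0.295   0.1944]
top [130.2791 216.3333] 327.5 [122 192] [143 237]
top [137.6111 155.0317] 174.0 [129 139] [151 181]
top [442.0153  68.5714] 418.0 [395  64] [490  73]
top [388.1875  64.7625] 186.0 [383  49] [393  81]
scene [359.1667 338.375 ] 41.0 [352 331] [369 343]
scene [362.678  326.4576] 133.5 [353 318] [368 336]
0.012 [0.4599 0.3136 0.012 ]
0.078 [0.4533 0.2974 0.078 ]
[0.4561 0.3053 0.05  ]
shift [ 0.7653  1.8849 -0.1066] turn [-0.0008  0.0016 -0.8158] rows 14.7 mm [229.6 565.5 -32. ] deg [ -0.    0.1 -36.7]
```

Request:
{"fn": "step_arm", "kwargs": {
  "steps": [
    [0.38,0.94,-0.1,0,0,-0.4,-0.1],
    [0.38,0.94,-0.1,0,0,-0.4,-0.1],
    [0.38,0.94,-0.1,0,0,-0.4,-0.1],
    [0.38,0.94,-0.1,0,0,-0.4,-0.1],
    [0.38,0.94,-0.1,0,0,-0.4,-0.1],
    [0.38,0.94,-0.1,0,0,-0.4,-0.1],
    [0.38,0.94,-0.1,0,0,-0.4,-0.1],
    [0.38,0.94,-0.1,0,0,-0.4,-0.1]
  ]
}}

```text
time_s: 9.57
position: [0.4796, 0.0086, 0.2233]
tcp_rot: [[-0.994, -0.113, 0.001], [-0.113, 0.994, 0.001], [-0.001, 0.0, -1.0]]
force: [-0.6, 0.6, -0.2]
opening: 0.545
grasp_force: 0.0
```

```bash
python3 - <<'E'
from h import *
from rig import *
s=read_state();print(s["time_s"],s["position"],s["joint_positions"])
mv(s,np.r_[.425,.305,.22],R.from_euler("z",25,degrees=True).as_matrix()@np.diag([-1,1,-1.]))
E
```

```text
9.5667 [0.4796 0.0086 0.2233] [ -12.3712   21.1368  104.0319    0.0433   54.8085 -108.8662]
shift [ 0.0695  1.0022 -0.0086] turn [ 0.0005  0.0008 -0.4118] rows 7.2 mm [ 20.9 300.6  -2.6] deg [  0.    0.  -18.5]
```

Request:
{"fn": "step_arm", "kwargs": {
  "steps": [
    [0.07,1,-0.01,0,0,-0.41,-0.1],
    [0.07,1,-0.01,0,0,-0.41,-0.1],
    [0.07,1,-0.01,0,0,-0.41,-0.1],
    [0.07,1,-0.01,0,0,-0.41,-0.1],
    [0.07,1,-0.01,0,0,-0.41,-0.1],
    [0.07,1,-0.01,0,0,-0.41,-0.1],
    [0.07,1,-0.01,0,0,-0.41,-0.1],
    [0.07,1,-0.01,0,0,-0.41,-0.1]
  ]
}}

```text
time_s: 10.23
position: [0.4271, 0.3051, 0.2256]
tcp_rot: [[-0.906, -0.423, 0.004], [-0.423, 0.906, 0.001], [-0.004, -0.0, -1.0]]
force: [0.3, -0.2, -0.7]
opening: 0.549
grasp_force: 0.0
```

```bash
python3 st.py j 120 30 440 270 2.5; python3 - <<'E'
from h import *
s,c=pickle.load(open("c3.pkl","rb"));print(s["position"],s["qvel"])
for k in blobs(c,(20,130,50),(32,255,255),30): print(k.mean(0)[0],cv2.contourArea(k),k[:,0].min(0),k[:,0].max(0))
E
```

```text
t 10.2333 anvil [-0.2385 -0.0529  0.27  ] F_anvil [-0.1495  0.2537 -0.6846] op 47.768822247280376 gf 0.0 rot [-29.7265  -5.2459 -18.6775]
[0.4271 0.3051 0.2256] [ 7.7284  2.5954 -4.2504 -4.1156  3.3214  7.6758]
[332.1766 320.9281] 3279.0 [175 303] [491 330]
[386.6947 276.9771] 441.5 [377 250] [394 303]
[176.9568 276.0719] 399.5 [170 250] [187 303]
[274.2348 220.2957] 965.5 [258 200] [292 242]
[102.8871  56.3065] 48.0 [98 49] [107  64]
```

View pics/j.png

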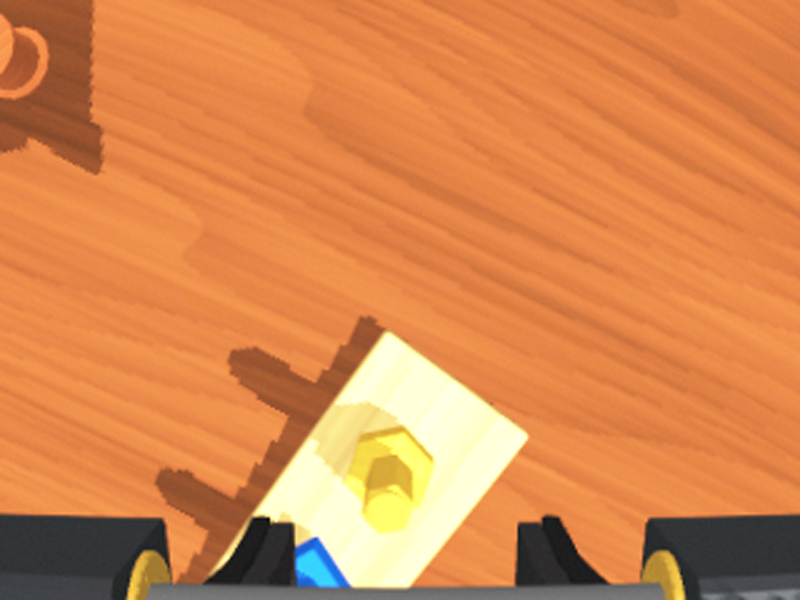

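The brass die stands at crop (390,470), which is wrist pixel (276,218), with its tip at (387,508) → (275,233). The blue square-foot die is next to it at (320,565), and no other brass-coloured hex die is on the board, so this is the one. Now its axis and yaw.

```bash
python3 - <<'E'
from h import *
from rig import *
s,c=pickle.load(open("c3.pkl","rb"))
k=[k for k in blobs(c,(20,130,50),(32,255,255),600) if 250<k.mean(0)[0][0]<300 and k[:,0,1].max()<250][0]
h=cv2.approxPolyDP(cv2.convexHull(k),1.6,True)[:,0];print(h.tolist())
for a,b in zip(h,np.roll(h,-1,0)):
    for z in(.03,):
        p,q=onz(c,a,z,s),onz(c,b,z,s);v=q-p;print(a,b,"len",round(np.hypot(*v[:2])*1e3,1),"dir mod60",round(np.degrees(np.arctan2(v[1],v[0]))%60,1))
g=cv2.cvtColor(c["image"],cv2.COLOR_RGB2HSV)
tip=onz(c,(274.8,233),.078,s);print("tip",tip)
Y=g[190:250,250:300];
for r in range(0,60,3):print(190+r,''.join('%4d'%v for v in c["image"][190+r,250:300:2,1]))
b=onz(c,(276.5,216),.03,s);print(b)
E
```

```text
[[281, 200], [292, 212], [292, 217], [281, 240], [272, 242], [266, 237], [258, 221], [264, 203]]
[281 200] [292 212] len 17.6 dir mod60 6.7
[292 212] [292 217] len 5.5 dir mod60 25.5
[292 217] [281 240] len 28.7 dir mod60 0.9
[281 240] [272 242] len 10.1 dir mod60 8.6
[272 242] [266 237] len 8.7 dir mod60 13.1
[266 237] [258 221] len 20.1 dir mod60 49.6
[258 221] [264 203] len 21.0 dir mod60 6.3
[264 203] [281 200] len 18.2 dir mod60 5.4
tip [0.4575 0.3131 0.078 ]
190   90 105 234 255 255 255 255 255 249 254 255 254 254 255 255 255 255 255 255 255 255 255 255 255 255
193  108 221 231 228 234 236 233 229 224 226 217 249 255 255 255 255 255 255 255 255 255 255 255 255 255
196  226 231 229 235 237 233 228 225 226 216 225 232 233 230 254 255 255 255 255 255 255 255 255 255 255
199  230 228 235 237 233 228 226 225 214 226 232 233 230 231 229 254 255 255 255 255 255 255 255 255 255
202  229 235 236 232 227 226 223 213 223 218 202 177 171 172 173 181 187 253 255 255 255 255 255 255 255
205  228 235 231 226 226 224 210 178 175 178 224 250 254 254 255 255 255 205 245 255 255 255 255 255 255
2
[... 791 characters left out ...]
254 254 249 251 209 255 254 254 254 254 255 255
232  255 255 255 255 255 255 255 253 222 254 254 254 254 254 254 255 254 255 255 254 254 254 255 255 255
235  255 255 255 255 255 255 255 253 244 254 254 254 254 254 254 254 255 254 254 254 254 255 255 255 255
238  255 255 255 255 255 255 255 255 254 254 254 254 255 254 254 254 255 254 254 254 255 255 255 255 255
241  255 255 255 255 255 255 255 255 255 255 254 254 254 255 255 254 255 254 254 255 255 255 255 255 255
244  255 255 255 255 255 255 255 255 255 255 255 255 255 254 254 254 254 254 255 255 255 255 255 255 255
247  254 255 255 255 255 255 255 255 255 255 255 255 254 254 254 254 254 254 255 255 255 255 255 255 160
[0.4552 0.3129 0.03  ]
```

```bash
python3 - <<'E'
from h import *
from rig import *
s=read_state()
Q=R.from_euler("z",6,degrees=True).as_matrix()@np.diag([-1,1,-1.])
mv(s,np.r_[.456,.313,.12],Q);mv(s,np.r_[.456,.313,.058],Q)
E
```

```text
shift [-0.0978 -0.0132  0.3318] turn [-0.0011  0.0047  0.4235] rows 2.7 mm [-29.3  -4.   99.5] deg [-0.   0.2 19.1]
shift [-0.0971 -0.0129  0.5384] turn [-0.0011  0.0047  0.4235] rows 3.9 mm [-29.1  -3.9 161.5] deg [-0.   0.2 19.1]
```

Request:
{"fn": "step_arm", "kwargs": {
  "steps": [
    [-0.097,-0.013,0.2,0,0.005,0.424,-0.1],
    [-0.097,-0.013,0.33,0,0.005,0.424,-0.1],
    [-0.097,-0.013,0.33,0,0.005,0.424,-0.1],
    [-0.097,-0.013,0.33,0,0.005,0.424,-0.1],
    [-0.097,-0.013,0.42,0,0.005,0.424,-0.1],
    [-0.097,-0.013,0.49,0,0.005,0.424,-0.1],
    [-0.097,-0.013,0.54,0,0.005,0.424,-0.1],
    [-0.097,-0.013,0.54,0,0.005,0.424,-0.1]
  ]
}}

```text
time_s: 10.95
position: [0.456, 0.3066, 0.0621]
tcp_rot: [[-0.995, -0.1, -0.005], [-0.1, 0.995, -0.005], [0.006, -0.004, -1.0]]
force: [-0.2, -0.8, 0.3]
opening: 0.551
grasp_force: 0.0
```

```bash
python3 - <<'E'
from h import *
from rig import *
s=read_state();print(s["position"],s["force"])
Q=R.from_euler("z",6,degrees=True).as_matrix()@np.diag([-1,1,-1.])
mv(s,np.r_[.456,.313,.058],Q)
c=capture("wrist")
for k in blobs(c,(20,130,50),(32,255,255),300): print(k.mean(0)[0],cv2.contourArea(k),k[:,0].min(0),k[:,0].max(0))
print("pred tip/foot",proj(c,[.456,.313,.078],s),proj(c,[.456,.313,.03],s))
E
```

```text
[0.456  0.3066 0.0621] [-0.1517 -0.7584  0.2663]
shift [-0.0023  0.0213 -0.0066] turn [-0.0055 -0.007  -0.006 ] rows 0.2 mm [-0.7  6.4 -2. ] deg [-0.2 -0.3 -0.3]
[332.1766 320.8094] 3365.0 [175 302] [491 331]
[293.5    302.6635] 732.0 [274 294] [313 316]
[386.6535 276.4173] 432.5 [377 250] [394 303]
[177.7882 274.5059] 361.0 [170 250] [187 303]
[290.983 246.608] 2239.0 [260 218] [321 264]
pred tip/foot [294.0584 295.4663] [291.5455 252.5881]
```

Request:
{"fn": "step_arm", "kwargs": {
  "steps": [
    [-0.002,0.021,-0.007,-0.005,-0.007,-0.006,-0.1],
    [-0.002,0.021,-0.007,-0.005,-0.007,-0.006,-0.1],
    [-0.002,0.021,-0.007,-0.005,-0.007,-0.006,1],
    [-0.002,0.021,-0.007,-0.005,-0.007,-0.006,1],
    [-0.002,0.021,-0.007,-0.005,-0.007,-0.006,1],
    [-0.002,0.021,-0.007,-0.005,-0.007,-0.006,1],
    [-0.002,0.021,-0.007,-0.005,-0.007,-0.006,1],
    [-0.002,0.021,-0.007,-0.005,-0.007,-0.006,1]
  ]
}}

```text
time_s: 11.67
position: [0.4569, 0.3144, 0.0655]
tcp_rot: [[-0.995, -0.104, 0.004], [-0.104, 0.995, 0.001], [-0.004, 0.001, -1.0]]
force: [0.0, -0.9, 1.6]
opening: 0.204
grasp_force: 30.0
```

Request:
{"fn": "step_arm", "kwargs": {
  "steps": [
    [0,0,0,0,0,0,1],
    [0,0,0,0,0,0,1],
    [0,0,0,0,0,0,1],
    [0,0,0,0,0,0,1]
  ]
}}

```text
time_s: 12.0
position: [0.457, 0.3144, 0.0655]
tcp_rot: [[-0.995, -0.104, 0.004], [-0.104, 0.995, 0.001], [-0.004, 0.001, -1.0]]
force: [1.1, -2.1, 2.4]
opening: 0.202
grasp_force: 30.0
```

```bash
python3 st.py; python3 -c "
from rig import *;s=read_state();print(s['position'],s['force'],s['joint_positions'])"
```

```text
t 12.0 anvil [-0.3239 -0.0222  0.1345] F_anvil [3.0825 0.9015 0.9656] op 17.58660428178541 gf 30.003204463901056 rot [-30.0534  -0.266   -0.0402]
[0.45698498 0.31442222 0.0655456 ] [ 1.11931864 -2.08367943  2.37748804] [ 2.29968089e+01  4.05193129e+01  1.00110175e+02 -3.26387251e-02
  3.91218634e+01 -7.29232117e+01]
```

Gripped 47.5 mm above the underside, flats aligned (17.6 mm opening). I'll lift and carry it to above the socket.

Request:
{"fn": "step_arm", "kwargs": {
  "steps": [
    [0,0,-0.05,0,0,0,1],
    [0,0,-0.15,0,0,0,1],
    [0,0,-0.28,0,0,0,1],
    [0,0,-0.42,0,0,0,1],
    [0,0,-0.5,0,0,0,1],
    [0,-0.1,-0.55,0.1,0,0,1],
    [0,-0.23,-0.55,0.2,0,0,1]
  ]
}}

```text
time_s: 12.58
position: [0.4657, 0.2473, 0.2344]
tcp_rot: [[-0.994, -0.102, 0.03], [-0.106, 0.983, -0.152], [-0.014, -0.155, -0.988]]
force: [0.6, -0.5, -2.0]
opening: 0.198
grasp_force: 30.0
```

```bash
python3 - <<'E'
from h import *
from rig import *
s=read_state();Z=np.load("anvil.npz");O,A=Z["O"],Z["A"];print(s["position"],s["opening"]*87)
mv(s,O+A@[.0025,.001,.075],toolR(A))
E
```

```text
[0.4657 0.2473 0.2344] 17.248618694615033
shift [-0.0658 -0.7666  0.3166] turn [ 0.469   0.0183 -0.0012] rows 6.0 mm [ -19.7 -230.    95. ] deg [21.1  0.8 -0.1]
```

Request:
{"fn": "step_arm", "kwargs": {
  "steps": [
    [-0.066,-0.766,0.22,0.469,0.018,0,1],
    [-0.066,-0.766,0.22,0.469,0.018,0,1],
    [-0.066,-0.766,0.22,0.469,0.018,0,1],
    [-0.066,-0.766,0.22,0.469,0.018,0,1],
    [-0.066,-0.766,0.22,0.469,0.018,0,1],
    [-0.066,-0.766,0.22,0.469,0.018,0,1],
    [-0.066,-0.766,0.27,0.469,0.018,0,1],
    [-0.066,-0.766,0.316,0.469,0.018,0,1]
  ]
}}

```text
time_s: 13.25
position: [0.5084, 0.0058, 0.1716]
tcp_rot: [[-0.995, -0.086, 0.04], [-0.095, 0.862, -0.497], [0.008, -0.499, -0.867]]
force: [-0.0, 0.7, -2.4]
opening: 0.201
grasp_force: 30.0
```

Request:
{"fn": "step_arm", "kwargs": {
  "steps": [
    [0,0,0,0,0,0,1],
    [0,0,0,0,0,0,1]
  ]
}}

```text
time_s: 13.42
position: [0.5075, 0.0074, 0.1715]
tcp_rot: [[-0.995, -0.091, 0.039], [-0.098, 0.861, -0.498], [0.012, -0.5, -0.866]]
force: [-0.0, 0.3, -2.4]
opening: 0.2
grasp_force: 30.0
```

```bash
python3 st.py k 190 110 390 310 3; python3 - <<'E'
from h import *
s,c=pickle.load(open("c3.pkl","rb"));Z=np.load("anvil.npz");O,A=Z["O"],Z["A"]
f=lambda p:(proj(c,p,s)-[189.5,109.5])*3
g=s["position"]+s["tcp_rot"][:,2]*.006
for n,r,base,RR,off in(("collar",.06,O,A,0),("socket",.0365,O,A,0),("foot top",.034,g,np.c_[-s["tcp_rot"][:,1],-s["tcp_rot"][:,0],-s["tcp_rot"][:,2]],-.0295),("foot bot",.0315,g,np.c_[-s["tcp_rot"][:,1],-s["tcp_rot"][:,0],-s["tcp_rot"][:,2]],-.0475)):
    print(n,[f(base+RR@[r/3**.5*np.cos(a),r/3**.5*np.sin(a),off]).round(0).tolist() for a in np.radians(np.arange(-90,270,60))])
E
```

```text
t 13.4167 anvil [ 0.001  -0.0033  0.0702] F_anvil [-1.4545  0.0095 -1.9762] op 17.409011235867755 gf 29.999255498623825 rot [-0.0211  0.6816 -0.1504]
collar [[277.0, 219.0], [145.0, 294.0], [150.0, 435.0], [276.0, 501.0], [402.0, 436.0], [408.0, 295.0]]
socket [[277.0, 278.0], [197.0, 323.0], [199.0, 409.0], [276.0, 450.0], [354.0, 409.0], [356.0, 323.0]]
foot top [[271.0, 318.0], [181.0, 368.0], [184.0, 463.0], [271.0, 508.0], [359.0, 463.0], [361.0, 368.0]]
foot bot [[272.0, 300.0], [195.0, 342.0], [197.0, 424.0], [272.0, 463.0], [346.0, 424.0], [348.0, 342.0]]
```

View pics/k.png

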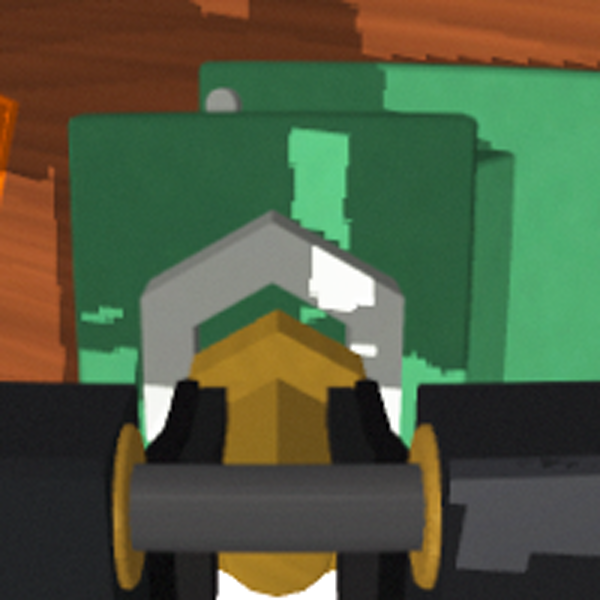

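The picture shows the socket centred at column 272, the brass foot's front corner at (278,310), and the socket's −y corner at (272,284). The die needs about 1.3 mm in +x and 1.2 mm in +y. I'll correct that and descend to the rim.

```bash
python3 - <<'E'
from h import *
from rig import *
s=read_state();Z=np.load("anvil.npz");O,A=Z["O"],Z["A"]
mv(s,O+A@[.0023,-.0021,.052],toolR(A))
mv(s,O+A@[.0023,-.0021,.0445],toolR(A))
E
```

```text
shift [-0.0021 -0.004   0.0633] turn [ 0.     -0.0125  0.0031] rows 0.5 mm [-0.6 -1.2 19. ] deg [ 0.  -0.6  0.1]
shift [-0.0023 -0.004   0.0883] turn [ 0.     -0.0125  0.0031] rows 0.6 mm [-0.7 -1.2 26.5] deg [ 0.  -0.6  0.1]
```

Request:
{"fn": "step_arm", "kwargs": {
  "steps": [
    [-0.002,-0.004,0.03,0,-0.012,0.003,1],
    [-0.002,-0.004,0.063,0,-0.012,0.003,1],
    [-0.002,-0.004,0.063,0,-0.012,0.003,1],
    [-0.002,-0.004,0.063,0,-0.012,0.003,1]
  ]
}}

```text
time_s: 13.8
position: [0.5097, -0.0028, 0.1567]
tcp_rot: [[-0.995, -0.088, 0.051], [-0.102, 0.861, -0.498], [0.0, -0.5, -0.866]]
force: [0.7, 0.5, -2.0]
opening: 0.208
grasp_force: 30.0
```

```bash
python3 st.py; python3 - <<'E'
from h import *
from rig import *
s=read_state();Z=np.load("anvil.npz");O,A=Z["O"],Z["A"]
mv(s,O+A@[.0023,-.0021,.0440],toolR(A))
E
```

```text
t 13.8 anvil [ 0.0026 -0.0021  0.0522] F_anvil [-1.3594  0.784  -1.5079] op 18.103971404195164 gf 29.999227197149594 rot [0.0256 0.0159 0.0013]
shift [-0.0001  0.0009  0.0272] turn [-0.0006 -0.0004 -0.    ] rows 0.2 mm [-0.   0.3  8.2] deg [-0. -0. -0.]
```

Now a slow descent along the axis, watching the force.

Request:
{"fn": "step_arm", "kwargs": {
  "steps": [
    [0,0.001,0.01,0,0,0,1],
    [0,0.001,0.018,0,0,0,1],
    [0,0.001,0.024,0,0,0,1],
    [0,0.001,0.028,0,0,0,1],
    [0,0.001,0.031,0,0,0,1]
  ]
}}

```text
time_s: 14.22
position: [0.5103, -0.0075, 0.1484]
tcp_rot: [[-0.995, -0.088, 0.051], [-0.101, 0.861, -0.498], [-0.0, -0.5, -0.866]]
force: [0.2, -0.5, -1.8]
opening: 0.205
grasp_force: 30.0
```

```bash
python3 st.py
```

```text
t 14.2167 anvil [ 0.0025 -0.002   0.0427] F_anvil [-0.4507  0.1024 -1.7912] op 17.87405637235716 gf 29.999175468856265 rot [ 0.0329 -0.0083  0.0242]
```

Already 5 mm in without contact. Continuing.

Request:
{"fn": "step_arm", "kwargs": {
  "steps": [
    [0,0,0.006,0,0,0,1],
    [0,0,0.012,0,0,0,1],
    [0,0,0.018,0,0,0,1],
    [0,0,0.024,0,0,0,1],
    [0,0,0.024,0,0,0,1]
  ]
}}

```text
time_s: 14.63
position: [0.5105, -0.0112, 0.142]
tcp_rot: [[-0.995, -0.088, 0.051], [-0.101, 0.861, -0.498], [0.0, -0.5, -0.866]]
force: [0.3, 0.7, -2.0]
opening: 0.207
grasp_force: 30.0
```

```bash
python3 st.py
```

```text
t 14.6333 anvil [ 0.0025 -0.0021  0.0352] F_anvil [-1.5812  0.3256 -1.4392] op 18.00214756023714 gf 29.999208542722045 rot [0.0318 0.019  0.0196]
```

Request:
{"fn": "step_arm", "kwargs": {
  "steps": [
    [0,0,0.006,0,0,0,1],
    [0,0,0.01,0,0,0,1],
    [0,0,0.014,0,0,0,1],
    [0,0,0.018,0,0,0,1],
    [0,0,0.021,0,0,0,1],
    [0,0,0.021,0,0,0,1]
  ]
}}

```text
time_s: 15.13
position: [0.5109, -0.0142, 0.1367]
tcp_rot: [[-0.995, -0.088, 0.051], [-0.101, 0.861, -0.498], [-0.0, -0.501, -0.866]]
force: [-0.6, -1.1, -1.5]
opening: 0.202
grasp_force: 30.0
```

```bash
python3 st.py
```

```text
t 15.1333 anvil [ 0.0025 -0.002   0.0291] F_anvil [ 0.1695 -0.7235 -1.802 ] op 17.609055978641397 gf 29.999214597337414 rot [0.0338 0.003  0.0239]
```

Request:
{"fn": "step_arm", "kwargs": {
  "steps": [
    [0,0,0.003,0,0,0,1],
    [0,0,0.006,0,0,0,1],
    [0,0,0.008,0,0,0,1],
    [0,0,0.008,0,0,0,1]
  ]
}}

```text
time_s: 15.47
position: [0.5112, -0.0146, 0.136]
tcp_rot: [[-0.995, -0.087, 0.053], [-0.102, 0.861, -0.498], [-0.002, -0.501, -0.866]]
force: [-2.0, 5.7, 7.0]
opening: 0.202
grasp_force: 30.0
```

```bash
python3 st.py
```

```text
t 15.4667 anvil [ 0.0026 -0.0018  0.0283] F_anvil [-1.5416 -1.4163  9.0288] op 17.581802601394717 gf 30.000244932307396 rot [ 0.0511 -0.095   0.0619]
```

Seated: floor contact at the full depth with no shuffling needed. I'll release, retract and go to the knob.

Request:
{"fn": "step_arm", "kwargs": {
  "steps": [
    [0,0,-0.008,0,0,0,-0.1],
    [0,0,-0.008,0,0,0,-0.1],
    [0,0,-0.008,0,0,0,-0.1],
    [0,0,-0.008,0,0,0,-0.1],
    [0,0,-0.1,0,0,0,-0.1],
    [0,0,-0.23,0,0,0,-0.1],
    [-0.1,0,-0.23,0,0,0,-0.1],
    [-0.23,0,-0.23,0,0,0,-0.1]
  ]
}}

```text
time_s: 16.13
position: [0.5749, 0.027, 0.1966]
tcp_rot: [[-0.995, -0.089, 0.051], [-0.103, 0.861, -0.498], [-0.0, -0.501, -0.866]]
force: [0.3, -0.1, -0.6]
opening: 0.547
grasp_force: 0.0
```

Request:
{"fn": "step_arm", "kwargs": {
  "steps": [
    [-0.12,0,0,0,0,0,-0.1],
    [-0.12,0,0,0,0,0,-0.1],
    [-0.12,0,0,0,0,0,-0.1]
  ]
}}

```text
time_s: 16.38
position: [0.6135, 0.0295, 0.1941]
tcp_rot: [[-0.995, -0.087, 0.052], [-0.101, 0.861, -0.498], [-0.001, -0.501, -0.866]]
force: [-1.8, -0.4, -1.5]
opening: 0.554
grasp_force: 0.0
```

```bash
python3 st.py; python3 - <<'E'
from h import *
from rig import *
s=read_state();Z=np.load("anvil.npz");O,A=Z["O"],Z["A"]
mv(s,O+A@[.0025,.103,.031],toolR(A))
c=capture("wrist")
for k in blobs(c,(20,130,50),(32,255,255),100): print(k.mean(0)[0],cv2.contourArea(k),k[:,0].min(0),k[:,0].max(0))
for k in blobs(c,(0,170,60),(6,255,255),30): print("red",k.mean(0)[0],cv2.contourArea(k),k[:,0].min(0),k[:,0].max(0))
D=lambda z:proj(c,O+A@[.001,.0,z],s)
print("pred seated tip",D(.048),"foot top",D(0),"knob",proj(c,O+A@[.001,.102,.043],s))
E
```

```text
t 16.3833 anvil [0.0027 0.1044 0.0954] F_anvil [-0.5921 -1.8675 -1.4251] op 48.15960603452386 gf 0.0 rot [ 0.0449 -0.0366  0.0896]
shift [0.0049 0.0007 0.2146] turn [-0.001   0.0008 -0.002 ] rows 1.5 mm [ 1.5  0.2 64.4] deg [-0.   0.  -0.1]
[386.8167 278.4889] 241.0 [377 251] [394 302]
[282.6483  77.0345] 1851.5 [259  51] [306 103]
red [283.5135 223.4054] 464.0 [274 208] [293 238]
red [106.8795  13.9639] 345.5 [98  0] [115  29]
pred seated tip [282.5688  65.0556] foot top [282.5357  76.4311] knob [282.7669 231.2065]
```

Request:
{"fn": "step_arm", "kwargs": {
  "steps": [
    [0.01,0,0.08,0,0,0,-0.1],
    [0.01,0,0.16,0,0,0,-0.1],
    [0.01,0,0.213,0,0,0,0],
    [0.01,0,0.213,0,0,0,1],
    [0.01,0,0.213,0,0,0,1],
    [0.01,0,0.213,0,0,0,1],
    [0.01,0,0.213,0,0,0,1],
    [0.01,0,0.213,0,0,0,1]
  ]
}}

```text
time_s: 17.1
position: [0.6128, -0.0019, 0.1405]
tcp_rot: [[-0.995, -0.087, 0.053], [-0.102, 0.861, -0.498], [-0.002, -0.501, -0.866]]
force: [-0.0, -0.5, 0.3]
opening: 0.21
grasp_force: 0.0
```

Request:
{"fn": "step_arm", "kwargs": {
  "steps": [
    [0,0,0,0,0,0,1],
    [0,0,0,0,0,0,1],
    [0,0,0,0,0,0,1],
    [0,0,0,0,0,0,1],
    [0,0,0,0,0,0,1]
  ]
}}

```text
time_s: 17.52
position: [0.6127, -0.0012, 0.1398]
tcp_rot: [[-0.995, -0.087, 0.053], [-0.102, 0.862, -0.497], [-0.002, -0.5, -0.866]]
force: [-1.4, 5.1, 2.6]
opening: 0.152
grasp_force: 30.0
```

```bash
python3 st.py
```

```text
t 17.5167 anvil [0.0019 0.1006 0.0332] F_anvil [-3.2357 -0.9114  4.8565] op 13.205275798766351 gf 29.999470068141818 rot [-0.032  -0.1283  0.0523]
```

Gripped. Sliding shut by 30 mm (tool +x 0.1).

Request:
{"fn": "step_arm", "kwargs": {
  "steps": [
    [0.015,0,0,0,0,0,1],
    [0.03,0,0,0,0,0,1],
    [0.045,0,0,0,0,0,1],
    [0.06,0,0,0,0,0,1],
    [0.075,0,0,0,0,0,1],
    [0.085,0,0,0,0,0,1],
    [0.09,0,0,0,0,0,1],
    [0.09,0,0,0,0,0,1]
  ]
}}

```text
time_s: 18.18
position: [0.5866, -0.0039, 0.1398]
tcp_rot: [[-0.995, -0.087, 0.055], [-0.103, 0.862, -0.496], [-0.004, -0.499, -0.866]]
force: [1.0, 4.0, 2.3]
opening: 0.152
grasp_force: 30.0
```

```bash
python3 st.py
```

```text
t 18.1833 anvil [0.0019 0.0743 0.0331] F_anvil [-2.2107  1.3798  3.9846] op 13.185785536837335 gf 29.99904643278569 rot [-0.0443 -0.2434  0.0542]
```

Request:
{"fn": "step_arm", "kwargs": {
  "steps": [
    [0.007,0,0,0,0,0,1],
    [0.014,0,0,0,0,0,1],
    [0.021,0,0,0,0,0,1],
    [0.026,0,0,0,0,0,1],
    [0.026,0,0,0,0,0,1]
  ]
}}

```text
time_s: 18.6
position: [0.5826, -0.0044, 0.1399]
tcp_rot: [[-0.994, -0.087, 0.063], [-0.107, 0.863, -0.495], [-0.012, -0.498, -0.867]]
force: [7.8, 5.0, -2.3]
opening: 0.152
grasp_force: 30.0
```

```bash
python3 st.py
```

```text
t 18.6 anvil [0.002  0.0703 0.0332] F_anvil [-4.8023  8.2211  0.0891] op 13.184558718671658 gf 29.998928932473063 rot [-0.1059 -0.7171  0.0912]
```

Request:
{"fn": "step_arm", "kwargs": {
  "steps": [
    [0.006,0,0,0,0,0,1],
    [0.012,0,0,0,0,0,1],
    [0.012,0,0,0,0,0,1]
  ]
}}

```text
time_s: 18.85
position: [0.5824, -0.0043, 0.14]
tcp_rot: [[-0.994, -0.086, 0.07], [-0.11, 0.863, -0.493], [-0.018, -0.497, -0.867]]
force: [12.4, 3.5, -6.7]
opening: 0.148
grasp_force: 30.0
```

```bash
python3 st.py
```

```text
t 18.85 anvil [0.002  0.0702 0.0333] F_anvil [-5.2262 12.7088 -4.6679] op 12.857790897935686 gf 30.000096447765827 rot [-0.1684 -1.1394  0.1306]
```

At the stop, with 30.4 mm travelled. I'll relax the push, release, back off along the axis and check numerically.

Request:
{"fn": "step_arm", "kwargs": {
  "steps": [
    [-0.015,0,0,0,0,0,1],
    [-0.02,0,0,0,0,0,-0.1],
    [-0.02,0,0,0,0,0,-0.1],
    [-0.02,0,0,0,0,0,-0.1],
    [-0.02,0,0,0,0,0,-0.1],
    [-0.02,0,-0.1,0,0,0,-0.1],
    [-0.02,0,-0.24,0,0,0,-0.1],
    [-0.02,0,-0.38,0,0,0,-0.1]
  ]
}}

```text
time_s: 19.52
position: [0.5727, 0.0503, 0.2371]
tcp_rot: [[-0.995, -0.089, 0.046], [-0.1, 0.861, -0.499], [0.004, -0.501, -0.866]]
force: [1.4, -0.2, 0.4]
opening: 0.528
grasp_force: 0.0
```

Request:
{"fn": "step_arm", "kwargs": {
  "steps": [
    [0,0.1,-0.1,0,0,0,-0.1],
    [0,0.2,-0.2,0,0,0,-0.1],
    [0,0.35,-0.3,0,0,0,-0.1],
    [0,0.5,-0.3,0,0,0,-0.1],
    [0,0.5,-0.3,0,0,0,-0.1],
    [0,0.5,-0.3,0,0,0,-0.1],
    [0,0.5,-0.3,0,0,0,-0.1]
  ]
}}

```text
time_s: 20.1
position: [0.5558, 0.2244, 0.2394]
tcp_rot: [[-0.995, -0.09, 0.05], [-0.103, 0.86, -0.5], [0.002, -0.502, -0.865]]
force: [-0.1, -1.5, 0.4]
opening: 0.55
grasp_force: 0.0
```

```bash
python3 - <<'E'
from h import *
from rig import *
s=read_state();Z=np.load("anvil.npz");O,A=Z["O"],Z["A"];print(s["time_s"],s["position"])
c0=pickle.load(open("c0.pkl","rb"))[1]
for n in("top","scene"):
    c=capture(n)
    for h in(.043,.007):print(n,"pred knob",proj(c,O+A@[.001,.072,h]))
    for k in blobs(c,(0,170,80),(6,255,255),5):
        m=k.mean(0)[0]
        if np.linalg.norm(m-proj(c,O+A@[.001,.072,.025]))<25: print(n,"red",m)
    p=proj(c,O+A@[.001,0,.024]);print("pred brass",p,"tip",proj(c,O+A@[.001,0,.048]))
    for k in blobs(c,(18,110,50),(32,255,255),8):
        m=k.mean(0)[0]
        if np.linalg.norm(m-p)<25: print(n,"brass",m,k[:,0].min(0),k[:,0].max(0))
    g=cv2.cvtColor(c["image"],cv2.COLOR_RGB2HSV)
    q=[proj(c,[.538,-.296,z]) for z in(.005,.071)];print("tray die base/top pred",q)
    x0,y0=np.min(q,0).astype(int)-8;x1,y1=np.max(q,0).astype(int)+8
    m=(g[y0:y1,x0:x1,1]<110)&(g[y0:y1,x0:x1,2]<150);yy,xx=np.nonzero(m);print(n,"dark px",m.sum(),(xx.mean()+x0,yy.mean()+y0,xx.min()+x0,xx.max()+x0,yy.min()+y0,yy.max()+y0) if m.any() else"")
    # board dies unchanged?
    d=cv2.absdiff(c["image"],c0[n]["image"]).max(2)
    r=(slice(130,205),slice(120,170)) if n=="top" else (slice(325,375),slice(285,345))
    print(n,"board change px",(d[r]>60).sum())
E
```

```text
20.1 [0.5558 0.2244 0.2394]
top pred knob [272.3792 150.174 ]
top pred knob [280.5254 152.4096]
top red [276.0417 150.7083]
pred brass [281.1167 184.7843] tip [275.6439 183.9109]
top brass [284.2692 185.0385] [273 179] [294 193]
tray die base/top pred [array([397.3818, 179.8692]), array([404.7941, 174.907 ])]
top dark px 177 (np.float64(398.8926553672316), np.float64(179.8870056497175), np.int64(391), np.int64(407), np.int64(174), np.int64(186))
top board change px 1891
scene pred knob [222.3907 229.4938]
scene pred knob [218.5058 234.1051]
scene red [219.2353 231.8235]
pred brass [245.8686 215.2961] tip [248.9852 211.8981]
scene brass [243.7674 216.814 ] [235 209] [250 226]
tray die base/top pred [array([183.6056, 188.8946]), array([179.906 , 171.0053])]
scene dark px 208 (np.float64(182.72596153846155), np.float64(182.26442307692307), np.int64(177), np.int64(190), np.int64(170), np.int64(192))
scene board change px 0
```

```bash
python3 -c "
from rig import *;print(hand_in())"
```

```text
the job is handed in; nothing more can be done
None
```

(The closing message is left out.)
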